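# Stack a storage box and press its lid shut with the treadle

### The job

Set the loose lidded storage box gently on the one in the lid press, so that its feet sit fully in the recesses of the lid below. Then push the press's treadle down to its stop, hold it there for about a second so that the pad bears on the top lid, and let it come right up again. The two boxes must stay neatly stacked in the press; leave the other things on the bench where they are.

Things in the scene. Friction and masses are not known exactly. Their poses are not given: they have to be found in the camera images.
- upper_box_centre (a point): centre of the loose lidded storage box, alone on the bench: white, grey lid, 90 (x) x 60 (y) x 56 mm (z, over feet and lid), 0.13-0.25 kg; end clips make it 95 mm long. Grip it across its plain long sides, 60 mm apart (y). Centre is 28 mm above the foot soles. Four square corner feet, 10 mm wide (7 at the sole), 6 tall, at x +-33, y +-18 mm. A half turn makes no difference
- lower_box_centre (a point): centre of the like box (same shape and size) that stands in the press. Its lid top, 28 mm above this point, has four square recesses 15 mm wide, 5 mm deep, at x +-33, y +-18 mm: they take the feet of a box above with 2.5 mm play a side. A box seated there has its centre 51 mm above this one, x axes parallel; with its feet beside the recesses it stands 5 mm higher
- press_bed (a point): centre of the top of the press's aluminium bed (104x76 mm), 20 mm above the bench; x runs towards the arm's post, y towards the treadle. It has recesses like the lids', 5 mm deep; the lower box stands in them, its centre 23 mm above this point
- press: lid press, fixed to the bench; origin in the middle of its underside, axes as the bed. Base plate 200 (x) x 260 (y) x 12 mm; bed at x -30, y -65 mm; treadle along y +75. Post 148 mm tall at x +75, y -65. Its hinged arm, 118 mm long, stands upright, top 255 mm over the bench; the treadle swings it down over the stack, and its sprung pad meets the top lid as the treadle nears its stop
- treadle_tread (a point): middle of the ribbed rubber tread (50 mm wide, 75 long) of the treadle, a hinged spring pedal: press here, on the surface. Hinge 105 mm away on its +x side, along y, 32 mm above the bench. At rest it slopes up 0.35 rad to its free end (-x), this point 75 mm above the bench; at the stop it is level, this point 39 mm up and 9 mm further to -x. 4 N start it, 7 N bring it to the stop; springs back
- treadle (a joint): angle of the treadle, rad: 0 at rest (up), 0.35 fully down on its stop
- stain_a: bystander: small white reagent bottle with a pointed cap, 44 mm diameter, 98 tall; origin at its underside
- stain_b: bystander: second small white reagent bottle of the same shape, 44 mm diameter, 98 tall; origin at its underside
- coplin: bystander: glass staining jar, 56 mm diameter, 90 tall; origin at its underside
- kit_box_1: bystander: upright printed carton 50x68x85 mm; origin at its underside
- petri_1: bystander: flat round petri dish, 60 mm diameter, 15 tall; origin at its underside
- tape_roll: bystander: roll of tape lying flat, 69 mm diameter, 19 tall; origin at its underside
Not all that is in view belongs to the job. Leave any red look-alike of the part that bears upper_box_centre alone.

How it is judged:
On the way, in this order (a step that is already met when the one before it is completed fails the run):
1. the loose box is seated on the lower box, feet in the recesses, let go (horizontal distance between upper_box_centre and lower_box_centre below 0.006 m and z of upper_box_centre in the frame of lower_box_centre between 0.048 and 0.0535 m and angle between the y axis of upper_box_centre and the y axis of lower_box_centre, either way round below 0.15 rad and angle between each of upper_box_centre, lower_box_centre's own z axis and vertical below 0.04 rad and horizontal distance between lower_box_centre and press_bed below 0.006 m and z of lower_box_centre in the frame of press_bed below 0.0255 m and contact force between the fingers and upper_box below 0.1 N and value of joint treadle below 0.1 rad), for 0.2 s.
2. the treadle is held down at its stop with the boxes stacked (value of joint treadle above 0.325 rad and horizontal distance between upper_box_centre and lower_box_centre below 0.006 m and z of upper_box_centre in the frame of lower_box_centre between 0.048 and 0.0535 m and angle between the y axis of upper_box_centre and the y axis of lower_box_centre, either way round below 0.15 rad and angle between upper_box_centre's own z axis and vertical below 0.04 rad), for 0.4 s.
At the end, for the whole second after the job is handed in: The loose box sits in the lid recesses of the lower one (centres within 6 mm, 48-53.5 mm apart in height, within 0.15 rad, upright within 0.04 rad), the lower box in the bed recesses (within 6 mm, at most 25.5 mm above the bed); treadle up again (under 0.04 rad), all at rest (horizontal distance between upper_box_centre and lower_box_centre below 0.006 m and z of upper_box_centre in the frame of lower_box_centre between 0.048 and 0.0535 m and angle between the y axis of upper_box_centre and the y axis of lower_box_centre, either way round below 0.15 rad and angle between each of upper_box_centre, lower_box_centre's own z axis and vertical below 0.04 rad and horizontal distance between lower_box_centre and press_bed below 0.006 m and z of lower_box_centre in the frame of press_bed below 0.0255 m and value of joint treadle below 0.04 rad and linear speed of upper_box below 0.02 m/s); the robot touches nothing.
It fails at once if the loose box is dropped or slammed onto the lower one (faster than 0.6 m/s within 25 mm of its seat) (horizontal distance between upper_box_centre and lower_box_centre below 0.03 m and z of upper_box_centre in the frame of lower_box_centre below 0.076 m and linear speed of upper_box above 0.6 m/s).
It fails at once if a bystander is shifted more than 3 cm (distance of any of stain_a, stain_b, coplin, kit_box_1, petri_1, tape_roll from where it was at the start of the episode above 0.03 m).
It also fails if it takes over 58 s, if anything falls off the work surface, if the arm or the gripper's body presses on something with over 40 N, if the wrist force passes 120 N, or if a joint passes its speed limit or range.

### The arm

A 6-joint arm with a two-finger parallel gripper is mounted at the origin on the work surface; the furniture and walls round the work are solid. World frame = base frame: x ahead of the robot, y to its left, z up, the work surface at z = 0. Lengths are in m, angles in rad, forces in N, time in s.
With the tool pointing down it reaches from about 0.3 to 0.95 m from the base axis. Payload 3.1 kg.
Tool frame: the origin (TCP) lies midway between the tips of the shut fingers; the grasp point (between the pads) lies 19 mm behind it; z points along the fingers, y is the line along which they close (so a half turn about z gives the same grasp; the last joint's range is limited). The gripper opens to 85 mm and grips with 20 to 120 N. Pads are 22 mm wide; open, the fingers measure 114 mm over their backs; the gripper's body (76 mm by 85 mm) begins 54 mm behind the grasp point. The pads swing forward as they close: fully open they stand 13 mm farther back than shut.
Start: joints at [-1.276, 0.308, 1.634, -0, 1.2, -0.07], TCP at [0.223, -0.584, 0.231] pointing down, gripper open.
Joint ranges: [-3.06, 3.06], [-0.79, 1.96], [0.05, 2.63], [-1.19, 4.34], [0.05, 2.64], [-2.94, 2.94]. Speed limits (rad/s): [2.79, 2.79, 3.14, 3.14, 3.14, 3.14].

### API

Orientations are given as a unit quaternion [x, y, z, w].
In Python, from cell import get_state, grab_frame, sign_off gives the robot as it stands.
- The arm moves only by the tool step_arm, never from a script. Its argument "steps" is a list of rows, each a list of 7 numbers: the shift along the tool's x, y, z in cm, then the turn, a rotation vector about the tool's x, y, z in rad, then the opening, from -1 (shut) to 1 (fully open). A call has exactly 10 rows; each row is the pose to reach, as a shift and turn from the pose commanded when the call began, along the tool's axes at that moment; what a row does not reach only later rows make up. A row lasts 1/8 s, in which the tool goes at most 62.5 mm and 10.7 degrees, less where a joint would pass 70% of its speed; a pose out of reach is approached as far as the arm can. A call with a gripper value outside its range is refused whole. The fingers move at their own pace and stop on an object; the grip force is fixed at half the most. Time passes only in rows, so rows that repeat a pose let the fingers close, or fill a call up. It gives the time, the measured TCP pose, the force, the opening and the grip force at its end, in the units of the state.
- get_state(): the state, without advancing time (a new reading comes with each control period).
- grab_frame(name): name is "scene" or "top" or "wrist"; returns a dict with "color" (420x560x3 uint8, red, green, blue), "fovy" (degrees; the focal length in pixels is half the picture's height over the tangent of half this angle, whatever the lens; pixels are square), "cx", "cy" (the principal point, pixels), "D" ([k1, k2, p1, p2, k3] as OpenCV has them; the pictures are not rectified), "R" (3x3) and "t" (3): a world point X has camera coordinates R X + t. Camera axes: x right, y down, z forward; pixel columns grow to the right and rows downward; lengths in m; the calibration is good to about 2 mm. A picture is of the moment at which its call begins. There is no depth.
- sign_off(): hands the job in; it is judged then, once.
The state is a dict: "time": time; "qpos": joint angles; "joint_vel": joint speeds; "effort": joint torques, N m; "ee_pos": TCP position; "eef_rot": TCP orientation; "force": force on the tool from outside, world axes, zero at the start; "moment": the same for the moment, N m; "opening": opening from 0.0 (shut) to 1.0 (fully open); "grip_force": force on a finger pad.
Only numpy, scipy, OpenCV 4.12 (cv2) and the standard library are available. Lean on these libraries where they do the work, as an engineer would, in place of code of your own. Each camera call takes 0.05 s, during which the arm holds its last target. There are 200 camera calls.

## Working session

There is one attempt and no reset: what is moved stays moved. The work goes in short steps, Python scripts to look and compute and a tool call to move; the robot and the scene stay as the last step left them, time stands still between calls to the robot, and variables do not carry over. Pictures are saved under pics/ and viewed, at most 13 in all, crops included, and the job is handed in when it is done.

Besides the shell and the picture viewer there is one more tool, called after "Emit:" as name(argument=value, ...) on one line, values as JSON. step_arm: Moves the arm, as the interface text tells. Its arguments: {"type":"object","properties":{"steps":{"type":"array"}},"required":["steps"]}

```bash
mkdir -p pics
cat > h.py <<'E'
import numpy as np, cv2
from cell import get_state, grab_frame, sign_off
def K(f):
    h=f["color"].shape[0]; fl=h/2/np.tan(np.radians(f["fovy"])/2)
    return np.array([[fl,0,f["cx"]],[0,fl,f["cy"]],[0,0,1]])
def onplane(f,uv,z):
    uv=np.array(uv,float).reshape(-1,1,2); n=cv2.undistortPoints(uv,K(f),np.array(f["D"],float))[:,0]
    R=np.array(f["R"]);t=np.array(f["t"]); C=-R.T@t
    d=np.c_[n,np.ones(len(n))]@R
    return C+d*((z-C[2])/d[:,2])[:,None]
def proj(f,X):
    X=np.array(X,float).reshape(-1,3)
    return cv2.projectPoints(X,cv2.Rodrigues(np.array(f["R"],float))[0],np.array(f["t"],float),K(f),np.array(f["D"],float))[0][:,0]
def save(f,n): cv2.imwrite("pics/"+n,cv2.cvtColor(f["color"],cv2.COLOR_RGB2BGR))
E
python3 - <<'E'
from h import *
for n in("scene","top"):
    f=grab_frame(n); save(f,n+"0.png"); R=np.array(f["R"]);print(n,-R.T@np.array(f["t"]),R[2],f["fovy"])
s=get_state();print(s["ee_pos"],s["eef_rot"],s["force"],s["opening"])
E
```

```text
scene [-0.44694085 -0.78839993  0.63913685] [ 0.68290616  0.58223031 -0.44118822] 54.36093203039763
top [ 0.38157374 -0.05486136  1.19333115] [ 0.03199981 -0.00274676 -0.9994841 ] 54.81107299662544
[ 0.22270897 -0.58316541  0.23016316] [ 9.83415338e-01  1.81364718e-01 -1.19671975e-04 -1.04813879e-03] [0.60972067 0.40720403 0.57157188] 0.9973348153750833
```

View pics/top0.png

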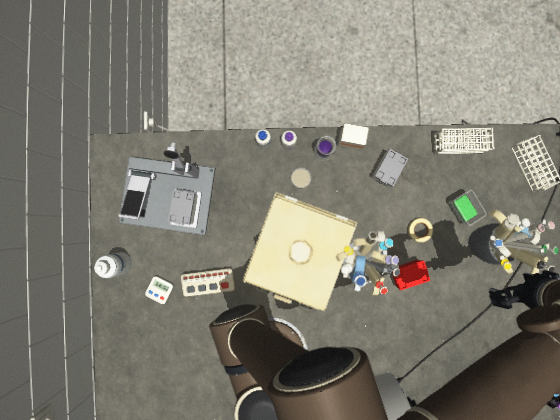

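View pics/scene0.png

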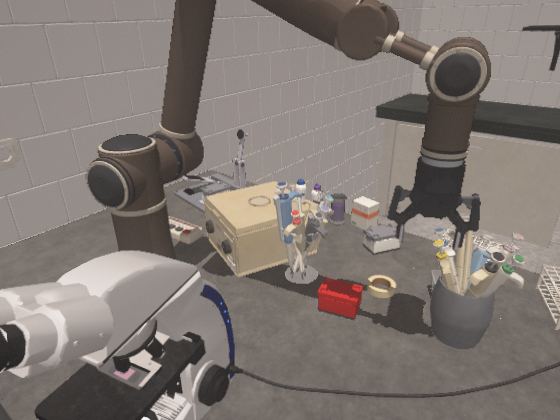

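The top view shows the press at about (167,195) with the lower box at (183,206), the loose box at (390,167), the red look-alike at (411,275), and the treadle at (133,190). I'll enlarge both areas to pick out corners.

Run:
```python
from h import *
im=cv2.imread("pics/top0.png")
a=cv2.resize(im[140:245,110:220],None,fx=5,fy=5,interpolation=cv2.INTER_CUBIC)
b=cv2.resize(im[140:192,368:416],None,fx=5,fy=5,interpolation=cv2.INTER_CUBIC)
o=np.zeros((525,800,3),np.uint8);o[:,:550]=a;o[:260,555:795]=b
cv2.imwrite("pics/crop0.png",o)
```

```text
(no output)
```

View pics/crop0.png

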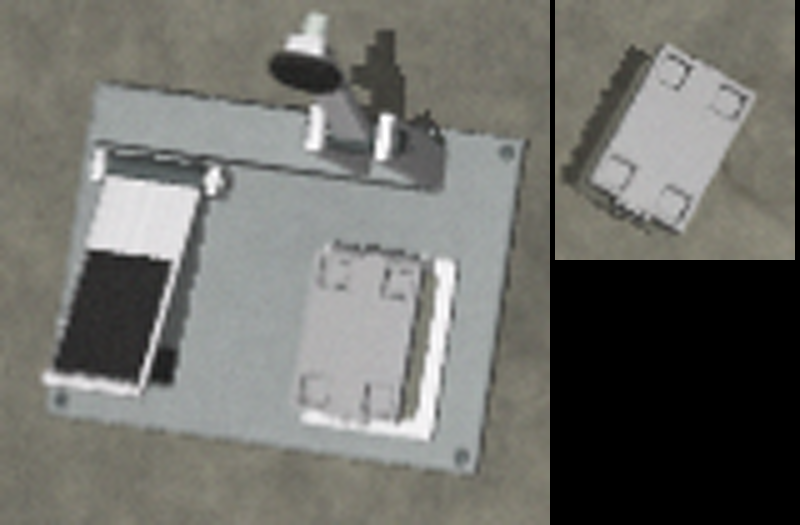

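The crop shows the press plate corners, the lower lid with its four recesses and the loose lid with its recesses. I cast those pixels onto their planes.

```bash
cat > m.py <<'E'
from h import *
f=grab_frame("top")
def px(c,o): return (np.array(c,float)-[o[2],0]+0.5)/5-0.5+np.array(o[:2])
def rep(n,c,o,z):
    P=onplane(f,px(c,o),z); e=[np.linalg.norm(P[i]-P[(i+1)%4])*1e3 for i in range(4)]
    d=(P[0]-P[3])+(P[1]-P[2]); print(n,P.mean(0).round(4),"yaw",np.arctan2(d[1],d[0]).round(3),np.round(e,1)); return P
A=(110,140,0);B=(368,140,555)
rep("plate",[(97,82),(527,138),(477,472),(47,412)],A,.012)
rep("lowlid",[(322,243),(423,258),(402,418),(298,408)],A,.071)
rep("lowrec",[(335,271),(402,281),(382,398),(315,390)],A,.071)
rep("loose",[(670,44),(755,93),(684,232),(593,185)],B,.056)
rep("looserec",[(673,72),(729,103),(673,206),(615,174)],B,.056)
rep("tread",[(88,250),(172,260),(140,386),(55,372)],A,.075)
E
python3 m.py
```

```text
plate [0.4776 0.2915 0.012 ] yaw -0.168 [259.2 197.9 258.2 197.4]
lowlid [0.4401 0.232  0.071 ] yaw -0.158 [57.5 89.8 58.7 93. ]
lowrec [0.4383 0.2336 0.071 ] yaw -0.189 [38.1 66.1 37.9 67.2]
loose [ 0.5341 -0.3609  0.056 ] yaw -0.525 [55.9 89.8 58.1 92.4]
looserec [ 0.534  -0.3591  0.056 ] yaw -0.546 [36.4 67.4 37.6 67.5]
tread [0.4521 0.3705 0.075 ] yaw -0.276 [48.2 72.4 49.1 70.5]
```

```bash
cat >> h.py <<'E'
from scipy.spatial.transform import Rotation as Ro
def go(p,yaw,s=None):
    """shift cm / rotvec, tool axes, to TCP p with tool pointing down, tool x at yaw"""
    s=s or get_state(); R=Ro.from_quat(s["eef_rot"])
    T=Ro.from_euler("z",yaw)*Ro.from_euler("x",np.pi)
    return (R.inv().apply(np.array(p)-s["ee_pos"])*100).round(2),(R.inv()*T).as_rotvec().round(3)
E
python3 - <<'E'
from h import *
print(go([.534,-.360,.22],-.535)); print(get_state()["qpos"])
E
```

```text
(array([37.04, -9.75,  1.05]), array([-0.002,  0.001,  0.9  ]))
[-1.27570499e+00  3.08836406e-01  1.63486625e+00 -9.76480812e-06
  1.19971480e+00 -6.96979223e-02]
```

Emit:
step_arm(steps=[[0,0,-6,0,0,0,1],[1,0,-11,0,0,0,1],[6,-1.5,-12,0,0,0.15,1],[12,-3,-12,0,0,0.3,1],[18,-5,-12,0,0,0.45,1],[24,-6.5,-10,0,0,0.6,1],[30,-8,-6,0,0,0.75,1],[35,-9.2,-2,0,0,0.9,1],[37,-9.75,1,0,0,0.9,1],[37,-9.75,1,0,0,0.9,1]])

```text
time: 1.4
ee_pos: [0.5328, -0.3568, 0.2158]
eef_rot: [0.965, -0.263, -0.005, -0.002]
force: [-0.8, -0.2, -0.7]
opening: 0.999
grip_force: 0.0
```

Run:
```python
from h import *
f=grab_frame("wrist"); save(f,"w1.png"); s=get_state(); print(s["ee_pos"],s["qpos"],go([.534,-.360,.22],-.535))
c,sn=np.cos(-.535),np.sin(-.535)
for x,y in((45,30),(45,-30),(-45,-30),(-45,30)): print(proj(f,[.534+(c*x-sn*y)/1e3,-.36+(sn*x+c*y)/1e3,.056]))
```

```text
[ 0.53307542 -0.35908743  0.21862757] [-6.60235650e-01  3.56226026e-01  1.59636064e+00 -6.35876808e-04
  1.19436369e+00  1.44356979e+00] (array([ 0.13,  0.03, -0.14]), array([-0.   ,  0.005,  0.002]))
[[246.39268033 144.07326991]]
[[316.87361688 144.43683428]]
[[313.50226256 243.46722233]]
[[248.57417722 243.15655709]]
```

View pics/w1.png

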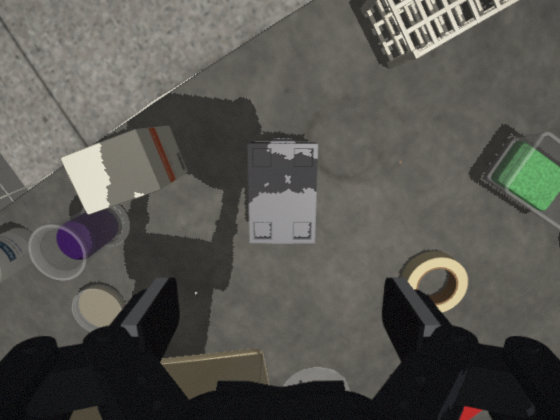

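The wrist view shows the loose lid at corners (248,144), (318,144), (316,243), (250,243), within 2 px of the estimate. The carton (125,170) and tape (435,285) are clear of the fingers.

Run:
```python
from h import *
f=grab_frame("wrist")
P=onplane(f,[(248,144),(318,144),(316,243),(250,243)],.056); d=P[0]-P[3]+P[1]-P[2]; y=np.arctan2(d[1],d[0])
P2=onplane(f,[(262,157),(304,156),(302,231),(263,230)],.056); d=P2[0]-P2[3]+P2[1]-P2[2]; y2=np.arctan2(d[1],d[0])
print(P.mean(0),y,P2.mean(0),y2); c=(P.mean(0)+P2.mean(0))/2; print(go([c[0],c[1],.012],(y+y2)/2))
```

```text
[ 0.53370667 -0.36401647  0.056     ] -0.5291985164914167 [ 0.53450359 -0.36420871  0.056     ] -0.5357967705308398
(array([ 0.25,  0.25, 20.88]), array([ 0.001,  0.001, -0.002]))
```

Emit:
step_arm(steps=[[0.2,0.2,5,0,0,0,1],[0.2,0.2,10,0,0,0,1],[0.2,0.2,14,0,0,0,1],[0.2,0.2,17,0,0,0,1],[0.2,0.2,19,0,0,0,1],[0.2,0.2,20.3,0,0,0,1],[0.2,0.2,20.8,0,0,0,1],[0.2,0.2,20.8,0,0,0,1],[0.2,0.2,20.8,0,0,0,0.2],[0.2,0.2,20.8,0,0,0,0]])

```text
time: 2.75
ee_pos: [0.5356, -0.3641, 0.0147]
eef_rot: [0.964, -0.264, 0.001, 0.0]
force: [1.5, -0.1, 0.9]
opening: 0.692
grip_force: 64.5
```

Emit:
step_arm(steps=[[0,0,0,0,0,0,-0.3],[0,0,0,0,0,0,-0.6],[0,0,0,0,0,0,-1],[0,0,0,0,0,0,-1],[0,0,-0.5,0,0,0,-1],[0,0,-2,0,0,0,-1],[0,0,-5,0,0,0,-1],[0,0,-10,0,0,0,-1],[0,0,-15,0,0,0,-1],[0,0,-20,0,0,0,-1]])

```text
time: 4.0
ee_pos: [0.534, -0.3633, 0.2151]
eef_rot: [0.964, -0.264, -0.0, 0.0]
force: [-0.1, -0.2, -2.7]
opening: 0.698
grip_force: 64.9
```

Run:
```python
from h import *
f=grab_frame("wrist"); save(f,"w2.png"); s=get_state(); print(s["ee_pos"],s["opening"],s["grip_force"],s["force"])
```

```text
[ 0.53771503 -0.36614073  0.2240877 ] 0.6949699390171614 64.81877088546753 [ 1.70984253 -1.18278914  4.27778052]
```

View pics/w2.png

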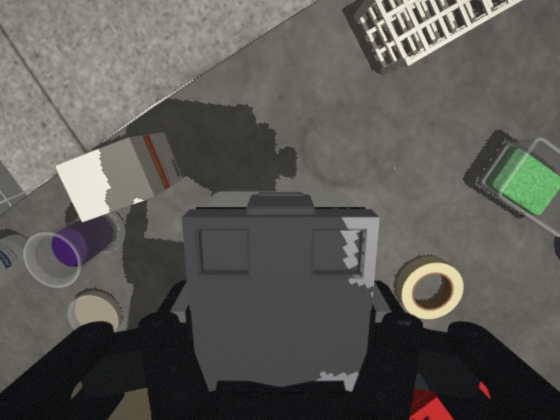

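The wrist view shows the box held square, with its lid front edge at row 213 and front recesses at (225,252) and (337,252). I'll work out the transit and check the camera's clearance to the upright press arm.

```bash
cat > held.py <<'E'
from h import *
def held(f,uv):
    "lid plane height at which two recess centres are 36 mm apart; box centre in tool frame"
    from scipy.optimize import brentq
    s=get_state()
    g=lambda z:np.linalg.norm(np.subtract(*onplane(f,uv,z)))-.036
    z=brentq(g,s["ee_pos"][2]-.05,s["ee_pos"][2]+.12); P=onplane(f,uv,z)
    return s,P,z
E
python3 - <<'E'
from held import *
f=grab_frame("wrist"); s,P,z=held(f,[(225,252),(337,252)])
R=Ro.from_quat(s["eef_rot"]); print(s["ee_pos"],z-s["ee_pos"][2]); print("rec in tool",R.inv().apply(P-s["ee_pos"]))
print("cam in tool",R.inv().apply(-np.array(f["R"]).T@f["t"]-s["ee_pos"]))
print(go([.438,.233,.3],-.168))
t=grab_frame("top");print("arm top pad",onplane(t,[(171,153),(172,144)],.24))
E
```

```text
[ 0.53821379 -0.36653055  0.22214167] 0.04090107761999276
rec in tool [[ 0.0294905  -0.01662873 -0.04050954]
 [ 0.02949432  0.01937119 -0.04043481]]
cam in tool [ 0.07143557  0.00094345 -0.1449909 ]
(array([-39.08, -46.44,  -8.45]), array([ 0.005, -0.014, -0.367]))
arm top pad [[0.55822855 0.21271281 0.24      ]
 [0.57978391 0.21003182 0.24      ]]
```

Emit:
step_arm(steps=[[0,0,-4,0,0,-0.1,-1],[-1,-1,-7,0,0,-0.28,-1],[-3,-3.5,-8,0,0,-0.46,-1],[-6,-7,-8.4,0,0,-0.64,-1],[-9,-10.5,-8.4,0,0,-0.82,-1],[-12,-14,-8.4,0,0,-1.0,-1],[-15,-17.5,-8.4,0,0,-1.18,-1],[-17.5,-20.5,-8.4,0,0,-1.36,-1],[-19.5,-23,-8.4,0,0,-1.54,-1],[-19.5,-23,-8.4,0,0,-1.7,-1]])

```text
time: 5.4
ee_pos: [0.4821, -0.0638, 0.2953]
eef_rot: [0.833, 0.554, -0.001, -0.002]
force: [0.2, -0.7, -1.0]
opening: 0.694
grip_force: 65.1
```

Run:
```python
from h import *
s=get_state();print(s["time"],s["ee_pos"],s["qpos"]);print(go([.438,.233,.3],-.168+np.pi))
f=grab_frame("top");s=get_state();print(s["ee_pos"]);print(go([.438,.233,.3],-.168+np.pi))
```

```text
5.4 [ 0.48207896 -0.06380873  0.29525128] [-2.21555838e-01 -1.87406266e-02  1.87557641e+00  6.12533195e-04
  1.28927929e+00  1.75806758e-01]
(array([ 25.66, -15.56,  -0.41]), array([-0.003, -0.004, -1.8  ]))
[ 0.48238082 -0.06478187  0.29534782]
(array([ 25.77, -15.56,  -0.42]), array([-0.004, -0.003, -1.798]))
```

Emit:
step_arm(steps=[[2.5,-1.5,-0.4,0,0,-0.18,-1],[6,-3.7,-0.4,0,0,-0.36,-1],[9.5,-5.8,-0.4,0,0,-0.54,-1],[13,-8,-0.4,0,0,-0.72,-1],[16.5,-10,-0.4,0,0,-0.9,-1],[20,-12,-0.4,0,0,-1.08,-1],[22.5,-13.7,-0.4,0,0,-1.26,-1],[24.5,-15,-0.4,0,0,-1.44,-1],[25.5,-15.5,-0.4,0,0,-1.62,-1],[25.7,-15.56,-0.4,0,0,-1.8,-1]])

```text
time: 6.7
ee_pos: [0.4416, 0.2314, 0.2995]
eef_rot: [0.086, 0.996, -0.001, -0.002]
force: [0.2, -0.9, -1.4]
opening: 0.695
grip_force: 65.1
```

Run:
```python
from h import *
t=grab_frame("top"); f=grab_frame("wrist"); save(f,"w3.png"); s=get_state(); print(s["ee_pos"],s["force"],go([.438,.233,.3],-.168+np.pi))
```

```text
[0.4417641  0.23099715 0.29965457] [-0.34814465 -0.20879325 -0.99278744] (array([ 0.41,  0.13, -0.03]), array([-0.002, -0.003, -0.011]))
```

View pics/w3.png

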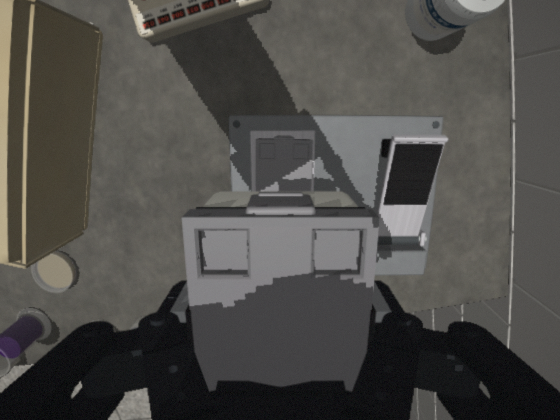

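The wrist view shows the held box's recesses at (225,252) and (337,252), with the lower lid's near end beyond it: corners about (256,138) and (313,138), recesses near (267,149) and (303,149). I'll enlarge the lower lid to refine.

Run:
```python
import cv2,numpy as np
im=cv2.imread("pics/w3.png")
c=cv2.resize(im[125:195,245:325],None,fx=7,fy=7,interpolation=cv2.INTER_CUBIC)
d=cv2.resize(im[205:290,180:385],None,fx=2,fy=2)
d2=np.zeros((490,800,3),np.uint8); d2[:,:560]=c; d2[:85,560:765]=im[205:290,180:385]
d2=cv2.convertScaleAbs(d2,alpha=1.8); cv2.imwrite("pics/c3.png",d2)
```

```text
(no output)
```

View pics/c3.png

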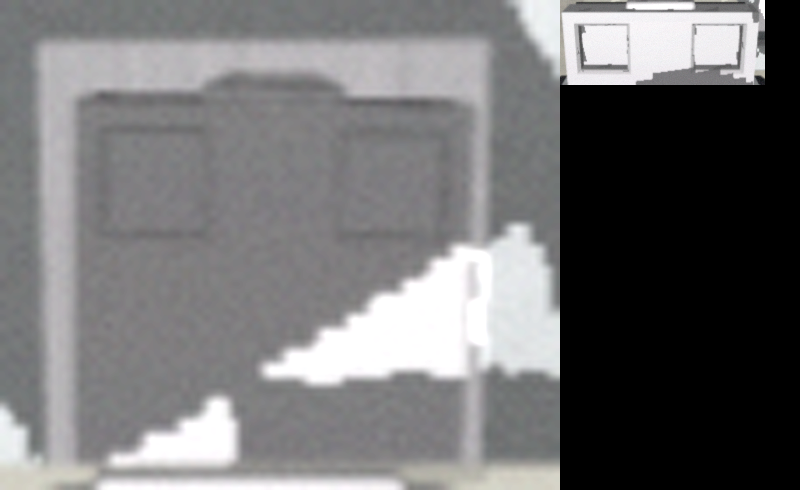

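The crop puts the lower near recess centres at (266.7,150.4) and (300.6,150.5), and the held ones at (224.5,253) and (337.5,252.5). Now the relative offset.

Run:
```python
from held import *
f=grab_frame("wrist"); s,P,z=held(f,[(224.5,253),(337.5,252.5)]); 
L=onplane(f,[(266.7,150.4),(300.6,150.5)],.071)
R=Ro.from_quat(s["eef_rot"]); h=R.inv().apply(P-s["ee_pos"]); l=R.inv().apply(L-s["ee_pos"])
print("held",h.round(4)); print("low",l.round(4)); print("shift cm",(l-h).mean(0)*100, "ang",[np.arctan2(*(a[1]-a[0])[:2]).round(3) for a in(h,l)])
print(L.mean(0), "lower sep",np.linalg.norm(L[0]-L[1])); print(s["ee_pos"])
yw=-.168; print("lower centre world",L.mean(0)[:2]+.033*np.array([np.cos(yw),np.sin(yw)]))
```

```text
held [[ 0.0307 -0.0186 -0.0393]
 [ 0.031   0.0174 -0.0394]]
low [[ 0.0385 -0.0154  0.229 ]
 [ 0.0386  0.0202  0.2289]]
shift cm [ 0.76928605  0.30626556 26.82931715] ang [np.float64(0.01), np.float64(0.001)]
[0.40381029 0.23986833 0.071     ] lower sep 0.03561883520093937
[0.44188132 0.23082538 0.29987036]
lower centre world [0.43634569 0.23435038]
```

Emit:
step_arm(steps=[[0.3,0.1,0,0,0,-0.01,-1],[0.7,0.25,2,0,0,-0.01,-1],[0.7,0.25,6,0,0,-0.01,-1],[0.7,0.25,10,0,0,-0.01,-1],[0.7,0.25,13,0,0,-0.01,-1],[0.7,0.25,15.5,0,0,-0.01,-1],[0.7,0.25,17.5,0,0,-0.01,-1],[0.7,0.25,18.5,0,0,-0.01,-1],[0.7,0.25,18.5,0,0,-0.01,-1],[0.7,0.25,18.5,0,0,-0.01,-1]])

```text
time: 8.1
ee_pos: [0.437, 0.2353, 0.1172]
eef_rot: [0.084, 0.997, 0.0, 0.001]
force: [-0.2, 0.5, -2.7]
opening: 0.693
grip_force: 65.1
```

Run:
```python
from h import *
f=grab_frame("wrist"); save(f,"w4.png"); s=get_state(); print(s["ee_pos"],s["force"],go([.438,.233,.115],-.168+np.pi))
im=f["color"][60:300,150:420][:,:,::-1]; cv2.imwrite("pics/c4.png",cv2.convertScaleAbs(cv2.resize(im,(800,711))[:600],alpha=1.6))
```

```text
[0.43710356 0.23539022 0.11736623] [-0.47293058 -0.53353299 -1.25114634] (array([-0.13, -0.22,  0.24]), array([0.001, 0.002, 0.001]))
```

View pics/c4.png

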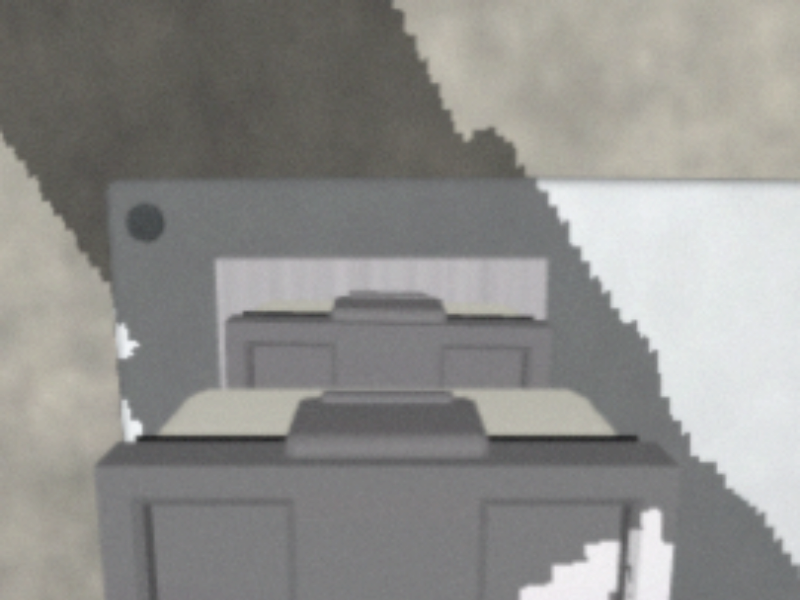

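The crop shows both lids aligned laterally. Centres are both at about column 389; recess front edges are at row 344 (lower) and 501 (upper).

Run:
```python
from held import *
from scipy.optimize import brentq
f=grab_frame("wrist"); s=get_state(); k=270/800
q=lambda pts:[((u+.5)*k-.5+150,(v+.5)*k-.5+60) for u,v in pts]
up=q([(148,501),(628,501)]); lo=q([(250,344),(529,344)])  # outer front corners, 51 mm apart
R=Ro.from_quat(s["eef_rot"])
for n,uv,z0 in(("up",up,s["ee_pos"][2]+.04),("lo",lo,.071)):
    z=brentq(lambda z:np.linalg.norm(np.subtract(*onplane(f,uv,z)))-.051,z0-.04,z0+.04)
    for zz in(z,z0):
        P=onplane(f,uv,zz); print(n,zz.__round__(4),(R.inv().apply(P-s["ee_pos"])*1e3).round(1).tolist())
```

```text
up 0.156 [[38.4, -26.3, -38.8], [38.5, 24.7, -38.7]]
up 0.1573 [[38.8, -26.0, -40.1], [38.9, 24.4, -40.0]]
lo 0.0725 [[41.5, -26.0, 44.7], [41.6, 25.0, 44.8]]
lo 0.071 [[41.3, -26.2, 46.2], [41.3, 25.2, 46.3]]
```

Emit:
step_arm(steps=[[0.1,0.02,0.4,0,0,0,-1],[0.23,0.03,0.9,0,0,0,-1],[0.23,0.03,1.4,0,0,0,-1],[0.23,0.03,1.9,0,0,0,-1],[0.23,0.03,2.3,0,0,0,-1],[0.23,0.03,2.6,0,0,0,-1],[0.23,0.03,2.8,0,0,0,-1],[0.23,0.03,2.9,0,0,0,-1],[0.23,0.03,2.9,0,0,0,-1],[0.23,0.03,2.9,0,0,0,-1]])

```text
time: 9.45
ee_pos: [0.4341, 0.2357, 0.0874]
eef_rot: [0.083, 0.997, 0.0, 0.0]
force: [0.5, 0.3, -2.1]
opening: 0.7
grip_force: 65.1
```

Emit:
step_arm(steps=[[0,0,0.1,0,0,0,-1],[0,0,0.15,0,0,0,-1],[0,0,0.2,0,0,0,-1],[0,0,0.25,0,0,0,-1],[0,0,0.3,0,0,0,-1],[0,0,0.35,0,0,0,-1],[0,0,0.4,0,0,0,-1],[0,0,0.45,0,0,0,-1],[0,0,0.5,0,0,0,-1],[0,0,0.5,0,0,0,-1]])

```text
time: 10.7
ee_pos: [0.4339, 0.2356, 0.0822]
eef_rot: [0.083, 0.997, -0.0, -0.0]
force: [0.7, -0.6, -1.8]
opening: 0.697
grip_force: 65.1
```

Run:
```python
from h import *
f=grab_frame("wrist"); save(f,"w5.png"); s=get_state(); print(s["ee_pos"],s["force"],s["moment"],go([.438,.233,.115],-.168+np.pi))
im=f["color"][60:300,150:420][:,:,::-1]; cv2.imwrite("pics/c5.png",cv2.convertScaleAbs(cv2.resize(im,(800,711))[:600],alpha=1.6))
```

```text
[0.43396015 0.23567462 0.08227657] [-0.50432304 -0.72733224 -1.38470689] [ 0.00677012  0.02727941 -0.01838254] (array([-0.44, -0.2 , -3.27]), array([ 0.   , -0.   ,  0.001]))
```

View pics/c5.png

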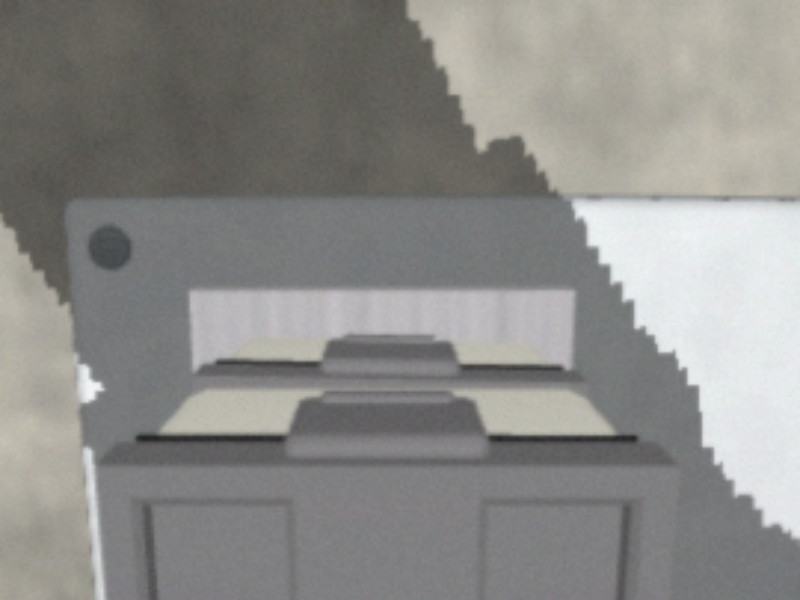

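The crop shows both lid seams: the upper at (137..637, 437) and the lower at (216..563, ~365). There is no contact force yet, so I check the remaining offset.

Run:
```python
from held import *
from scipy.optimize import brentq
f=grab_frame("wrist"); s=get_state(); k=270/800
q=lambda pts:[((u+.5)*k-.5+150,(v+.5)*k-.5+60) for u,v in pts]
R=Ro.from_quat(s["eef_rot"]); T=s["ee_pos"]
def sh(n,uv,z):
    P=onplane(f,q(uv),z); print(n,round(z,4),(R.inv().apply(P-T)*1e3).round(1).tolist()); return P
zu=T[2]+.039
P=sh("up lid front",[(100,464),(678,464)],zu)
P=sh("lo lid front",[(198,379),(583,379)],.071)
P=sh("up seam",[(137,437),(637,437)],zu-.003); l=np.linalg.norm(P[0]-P[1])
uv=[(216,362),(563,368)]
z=brentq(lambda z:np.linalg.norm(np.subtract(*onplane(f,q(uv),z)))-l,.03,.11); sh("lo seam",uv,z); sh("lo seam",uv,.068)
```

```text
up lid front 0.1213 [[42.6, -31.1, -39.0], [42.7, 29.6, -39.0]]
lo lid front 0.071 [[41.7, -29.7, 11.3], [41.8, 28.7, 11.3]]
up seam 0.1183 [[44.8, -27.7, -36.0], [44.9, 25.8, -36.0]]
lo seam 0.0677 [[43.7, -27.4, 14.5], [42.9, 26.2, 14.5]]
lo seam 0.068 [[43.8, -27.3, 14.3], [42.9, 26.1, 14.3]]
```

Emit:
step_arm(steps=[[-0.07,0.02,0,0,0,0,-1],[-0.07,0.02,0.05,0,0,0,-1],[-0.07,0.02,0.05,0,0,0,-1],[-0.07,0.02,0.1,0,0,0,-1],[-0.07,0.02,0.1,0,0,0,-1],[-0.07,0.02,0.15,0,0,0,-1],[-0.07,0.02,0.15,0,0,0,-1],[-0.07,0.02,0.2,0,0,0,-1],[-0.07,0.02,0.2,0,0,0,-1],[-0.07,0.02,0.2,0,0,0,-1]])

```text
time: 12.05
ee_pos: [0.4347, 0.2358, 0.0806]
eef_rot: [0.083, 0.997, -0.0, -0.0]
force: [-0.3, -0.4, 3.3]
opening: 0.692
grip_force: 65.4
```

Emit:
step_arm(steps=[[0,0,0.05,0,0,0,-1],[0,0,0.05,0,0,0,-1],[0,0,0.1,0,0,0,-1],[0,0,0.1,0,0,0,-1],[0,0,0.1,0,0,0,-1],[0,0,0.1,0,0,0,-1],[0,0,0.1,0,0,0,-1],[0,0,0.1,0,0,0,-1],[0,0,0.1,0,0,0,-1],[0,0,0.1,0,0,0,-1]])

```text
time: 13.3
ee_pos: [0.4348, 0.2358, 0.0805]
eef_rot: [0.083, 0.997, -0.0, -0.0]
force: [-3.5, -2.0, 11.1]
opening: 0.695
grip_force: 66.4
```

Run:
```python
from h import *
f=grab_frame("wrist"); s=get_state(); print(s["ee_pos"],s["force"],s["moment"])
f=grab_frame("scene"); save(f,"s5.png"); u=proj(f,[.438,.233,.1])[0].astype(int); print(u)
im=f["color"][u[1]-30:u[1]+30,u[0]-40:u[0]+40][:,:,::-1]; cv2.imwrite("pics/s5c.png",cv2.resize(im,None,fx=8,fy=8,interpolation=cv2.INTER_CUBIC))
```

```text
[0.43482374 0.23580689 0.08051615] [-3.10860189 -0.46673778  9.0561758 ] [-0.3487196   0.7032324   0.01310825]
[214 179]
```

Firm contact at the height of a seated box (sole ≈ 0.066 m). I'll release it and rise.

Emit:
step_arm(steps=[[0,0,-0.08,0,0,0,-1],[0,0,-0.08,0,0,0,0.4],[0,0,-0.08,0,0,0,0.5],[0,0,-0.08,0,0,0,0.7],[0,0,-0.08,0,0,0,1],[0,0,-0.08,0,0,0,1],[0,0,-0.08,0,0,0,1],[0,0,-0.5,0,0,0,1],[0,0,-1.5,0,0,0,1],[0,0,-3,0,0,0,1]])

```text
time: 14.65
ee_pos: [0.4346, 0.2357, 0.11]
eef_rot: [0.083, 0.997, -0.0, -0.0]
force: [0.5, 0.5, -0.4]
opening: 1.003
grip_force: 0.0
```

Emit:
step_arm(steps=[[0,0,-3,0,0,0,1],[0,0,-7,0,0,0,1],[0,0,-11,0,0,0,1],[0,0,-15,0,0,0,1],[0,0,-18,0,0,0,1],[1,0,-20,0,0,0,1],[3,0,-20,0,0,0,1],[5,0,-20,0,0,0,1],[5,0,-20,0,0,0,1],[5,0,-20,0,0,0,1]])

```text
time: 15.9
ee_pos: [0.3849, 0.244, 0.3086]
eef_rot: [0.083, 0.997, -0.0, -0.0]
force: [-0.2, -0.2, -0.5]
opening: 1.001
grip_force: 0.0
```

Run:
```python
from h import *
f=grab_frame("wrist"); save(f,"w6.png"); s=get_state(); print(s["ee_pos"],s["force"],s["qpos"])
u=proj(f,[[.437,.233,.122],[.46,.371,.075]]); print(u); c=u.mean(0).astype(int)
x0,y0=max(c[0]-110,0),max(c[1]-90,0); print(x0,y0)
im=f["color"][y0:y0+180,x0:x0+240][:,:,::-1]; cv2.imwrite("pics/c6.png",cv2.convertScaleAbs(cv2.resize(im,None,fx=10/3,fy=10/3,interpolation=cv2.INTER_CUBIC),alpha=1.4))
```

```text
[0.38528526 0.24399107 0.30867522] [ 0.8973572  -0.33768545  0.03013021] [ 4.69203981e-01 -9.57692873e-02  1.92135254e+00 -3.07119513e-04
  1.31674472e+00 -9.35022423e-01]
[[279.15362961 246.54136861]
 [401.68201881 231.79318655]]
230 149
```

View pics/c6.png

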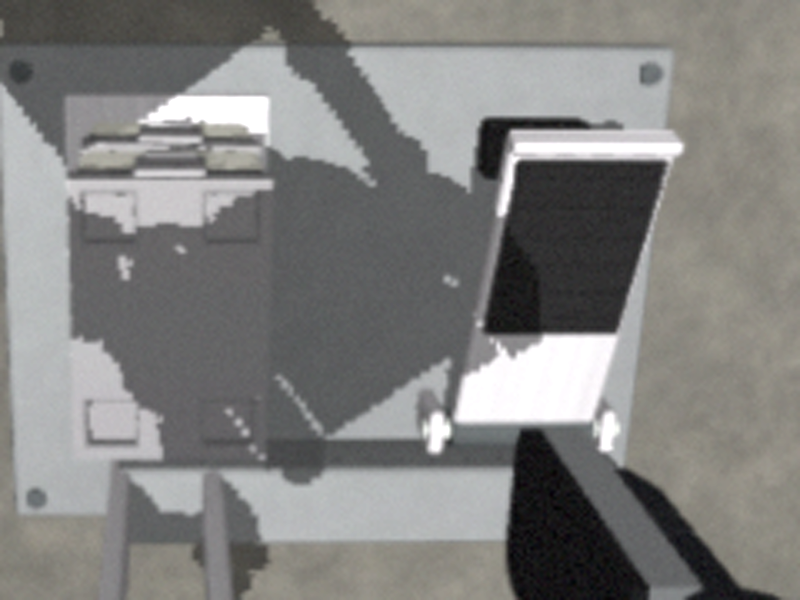

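The view shows the stack neat and square: lid at (70–272, 185–460) in the crop. The black tread's corners are (512,160), (664,160), (616,332) and (484,332).

Run:
```python
from h import *
f=grab_frame("wrist"); q=lambda p:((np.array(p)+.5)*.3-.5+[230,149])
a=onplane(f,q([(512,160),(664,160)]),.075+.0129); b=onplane(f,q([(616,332),(484,332)]),.075-.0129)
P=np.r_[a,b]; c=P.mean(0); d=b.mean(0)-a.mean(0); print(P.round(4),c,"yaw",np.arctan2(d[1],d[0]))
lid=onplane(f,q([(109,217),(231,217),(231,421),(112,421)]),.122); print(lid.round(4),lid.mean(0))
print(go([c[0],c[1],.13],-.168+np.pi))
```

```text
[[0.4124 0.35   0.0879]
 [0.4204 0.3992 0.0879]
 [0.489  0.3891 0.0621]
 [0.4809 0.3415 0.0621]] [0.4507057  0.36994714 0.075     ] yaw -0.13457159791298487
[[0.4009 0.2224 0.122 ]
 [0.4068 0.2578 0.122 ]
 [0.4717 0.248  0.122 ]
 [0.4657 0.2116 0.122 ]] [0.43628194 0.23493782 0.122     ]
(array([-4.34, 13.51, 17.87]), array([-0.001, -0.   ,  0.001]))
```

Emit:
step_arm(steps=[[0,3,0,0,0,0,-1],[-1,7,0,0,0,0,-1],[-3,11,2,0,0,0,-1],[-3.9,13.5,5,0,0,0,-1],[-3.9,13.5,9,0,0,0,-1],[-3.9,13.5,13,0,0,0,-1],[-3.9,13.5,17,0,0,0,-1],[-3.9,13.5,19.5,0,0,0,-1],[-3.9,13.5,20.5,0,0,0,-1],[-3.9,13.5,20.5,0,0,0,-1]])

```text
time: 17.25
ee_pos: [0.4463, 0.3705, 0.1036]
eef_rot: [0.083, 0.997, -0.0, -0.0]
force: [0.3, -0.0, 0.5]
opening: 0.003
grip_force: 0.0
```

Emit:
step_arm(steps=[[0,0,0.6,0,0,0,-1],[0,0,1.2,0,0,0,-1],[0,0,1.8,0,0,0,-1],[0,0,2.4,0,0,0,-1],[0,0,3.0,0,0,0,-1],[0,0,3.6,0,0,0,-1],[0,0,4.2,0,0,0,-1],[0,0,4.8,0,0,0,-1],[0,0,5.4,0,0,0,-1],[0,0,5.9,0,0,0,-1]])

```text
time: 18.5
ee_pos: [0.4453, 0.3712, 0.0454]
eef_rot: [0.084, 0.996, 0.0, -0.001]
force: [-5.1, 0.6, 6.4]
opening: 0.003
grip_force: 3.3
```

Contact; the treadle is nearly at its stop. I go on gently and hold there.

Emit:
step_arm(steps=[[0,0,0.2,0,0,0,-1],[0,0,0.4,0,0,0,-1],[0,0,0.55,0,0,0,-1],[0,0,0.7,0,0,0,-1],[0,0,0.8,0,0,0,-1],[0,0,0.85,0,0,0,-1],[0,0,0.9,0,0,0,-1],[0,0,0.9,0,0,0,-1],[0,0,0.9,0,0,0,-1],[0,0,0.9,0,0,0,-1]])

```text
time: 19.75
ee_pos: [0.4448, 0.3714, 0.0388]
eef_rot: [0.084, 0.997, -0.0, -0.002]
force: [-8.7, -1.2, 20.5]
opening: 0.002
grip_force: 9.9
```

At the stop (z 0.0388, 20 N). Hold, then look.

Emit:
step_arm(steps=[[0,0,0.02,0,0,0,-1],[0,0,0.02,0,0,0,-1],[0,0,0.02,0,0,0,-1],[0,0,0.02,0,0,0,-1],[0,0,0.02,0,0,0,-1],[0,0,0.02,0,0,0,-1],[0,0,0.02,0,0,0,-1],[0,0,0.02,0,0,0,-1],[0,0,0.02,0,0,0,-1],[0,0,0.02,0,0,0,-1]])

```text
time: 21.0
ee_pos: [0.4448, 0.3714, 0.0388]
eef_rot: [0.084, 0.997, -0.0, -0.002]
force: [-8.8, -2.3, 20.8]
opening: -0.0
grip_force: 10.3
```

Run:
```python
from h import *
s=get_state(); print(s["ee_pos"],s["force"])
f=grab_frame("wrist"); g=grab_frame("scene")
u=proj(g,[.437,.233,.12])[0].astype(int)
a=cv2.resize(f["color"],(460,345)); b=cv2.resize(g["color"][max(u[1]-60,0):u[1]+60,u[0]-50:u[0]+50],(330,396),interpolation=cv2.INTER_CUBIC)
o=np.zeros((400,800,3),np.uint8); o[:345,:460]=a; o[:396,465:795]=b
cv2.imwrite("pics/p7.png",cv2.convertScaleAbs(o[:,:,::-1],alpha=1.3))
```

```text
[0.44476631 0.37138605 0.03875788] [-8.78666867 -2.26948677 20.82231572]
```

View pics/p7.png

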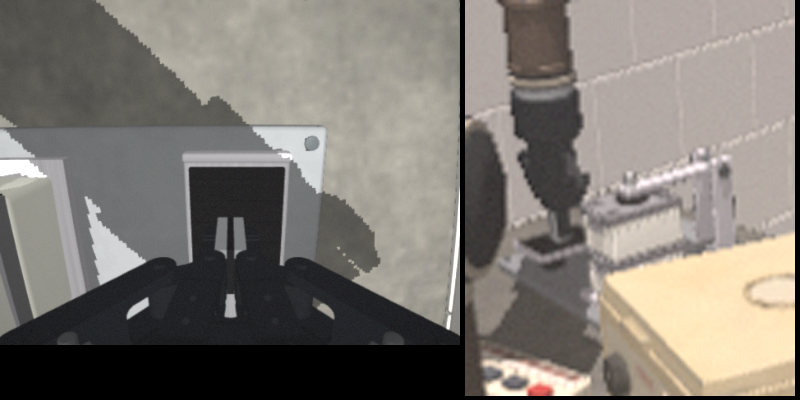

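The treadle is level under the shut fingers at (232,225). In the scene crop the press arm is down with its pad on the top lid at (630,195), and the stack is upright. I'll let it up slowly.

Emit:
step_arm(steps=[[0,0,-0.5,0,0,0,-1],[0,0,-1,0,0,0,-1],[0,0,-1.5,0,0,0,-1],[0,0,-2,0,0,0,-1],[0,0,-2.5,0,0,0,-1],[0,0,-3,0,0,0,-1],[0,0,-3.5,0,0,0,-1],[0,0,-4,0,0,0,-1],[0,0,-4.5,0,0,0,-1],[0,0,-5,0,0,0,-1]])

```text
time: 22.35
ee_pos: [0.4447, 0.3701, 0.0854]
eef_rot: [0.083, 0.997, -0.001, -0.001]
force: [0.7, -0.8, -0.4]
opening: -0.006
grip_force: 0.0
```

Emit:
step_arm(steps=[[0,0,-2,0,0,0,-1],[0,0,-6,0,0,0,-1],[0,0,-11,0,0,0,-1],[0,0,-16,0,0,0,-1],[2,-3,-20,0,0,0,-1],[4,-6,-21,0,0,0,-1],[5,-9,-21,0,0,0,-1],[6,-11,-21,0,0,0,-1],[6,-11,-21,0,0,0,-1],[6,-11,-21,0,0,0,-1]])

```text
time: 23.6
ee_pos: [0.3693, 0.2728, 0.297]
eef_rot: [0.083, 0.997, 0.001, 0.001]
force: [-1.2, 0.4, -0.4]
opening: 0.0
grip_force: 0.0
```

Run:
```python
from h import *
f=grab_frame("wrist"); save(f,"w8.png"); s=get_state(); print(s["time"],s["ee_pos"],s["force"],s["joint_vel"].__class__)
print(proj(f,[[.437,.234,.122],[.451,.370,.075]]))
```

```text
23.65 [0.36937658 0.27286063 0.29669259] [-0.41666979 -0.4316291  -1.13839297] <class 'numpy.ndarray'>
[[253.72954269 269.27468035]
 [378.68228111 244.31681874]]
```

View pics/w8.png

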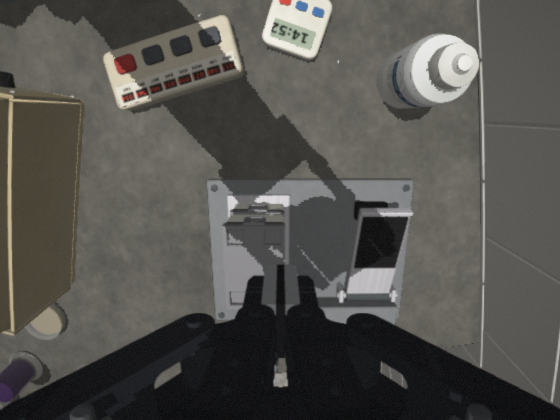

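The stack stands square at (255,245), the treadle is back up at (380,250), and the arm is clear of both.

```bash
python3 -c "
from cell import sign_off
print(sign_off())"
```

```text
the job is handed in; nothing more can be done
None
```

The loose box is seated on the lower one, the treadle was held at its stop for over a second and has come back up, and the job is handed in at about 24 s; no verdict came back, so seating rests on contact height and camera views.

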